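Bring the foot casting into the bay and start its jacking screw by hand

ROBOT

A 7-joint arm with a two-finger parallel gripper is mounted at the origin on a cart in front of the work surface, level with it; the furniture and walls round the work are solid. World frame = base frame: x ahead of the robot, y to its left, z up, the work surface at z = 0. Lengths are in m, angles in rad, forces in N, time in s.
With the tool pointing down it reaches from about 0.35 to 0.9 m from the base axis. Payload 19.9 kg.
Tool frame: the origin (TCP) lies between the finger pads; the fingertips stand 19 mm ahead of it and the grasp point (between the pads) is the TCP; z points along the fingers, y is the direction in which the jaws open and shut (so a half turn about z gives the same grasp; the last joint's range is limited). The gripper opens to 94 mm and grips with 3 to 60 N. Pads are 16 mm wide; open, the fingers measure 119 mm over their backs; the gripper's body (75 mm by 177 mm) begins 78 mm behind the grasp point.
Start: joints at [1.179, 0.417, -0.01, 1.614, 0.005, 1.111, -0.053], TCP at [0.214, -0.587, 0.201] pointing down, gripper open.
Joint ranges: [-2.81, 2.81], [-0.39, 2.02], [-1.27, 1.25], [0.06, 2.57], [-1.19, 4.33], [0.19, 2], [-2.82, 2.82]. Speed limits (rad/s): [1.89, 1.89, 2.39, 2.39, 3.01, 3.01, 3.01].

INTERFACE

Orientations are given as a 3x3 rotation matrix whose columns are the frame's x, y, z axes.
In Python, from rig import robot gives the robot as it stands. Calls block until the motion is done:
- robot.move_ptp(position, orientation): joint-space move of the TCP to a pose.
- robot.move_linear(position, velocity=0.15, frame=None, threshold=None): straight line of the TCP; frame=None keeps the orientation; velocity is the mean speed in m/s. With threshold (N) it stops when the force on the tool has changed by that much, and returns True; else False.
- robot.goto_joints(angles): joint-space move.
- robot.gripper_to(opening): finger opening in m; the grip force is fixed at half the most; returns when the fingers have stopped.
- robot.pause(seconds).
- robot.ik(position, orientation): joint angles nearest the present ones, or None.
- robot.get_state(): the state.
- robot.grab_frame(name): name is "side" or "top" or "wrist"; returns the picture (480x640x3 uint8, red, green, blue); there is no depth.
- robot.camera_info(name): a dict with "fx", "fy", "cx", "cy" (pixels), "rvec" (rotation vector, rad) and "tvec" (3), from world to camera coordinates, as OpenCV has them. Camera axes: x right, y down, z forward; pixel columns grow to the right and rows downward; lengths in m; the calibration is good to about 2 mm. A picture is of the moment at which its call begins: read the wrist's pose just before it. camera_info takes no time and is no camera call; for the wrist camera it gives the pose at the moment of the call.
A pose or a line that the arm cannot do raises robot.PlanningError and nothing moves.
- robot.sign_off(): hands the job in, once; it reports no verdict.
The state is a dict: "time": time; "qpos": joint angles; "joint_vel": joint speeds; "effort": joint torques, N m; "ee_pos": TCP position; "tool_rot": TCP orientation; "force": force on the tool from outside, world axes, zero at the start; "moment": the same for the moment, N m; "opening": finger opening in m.
Only numpy, scipy, OpenCV 4.12 (cv2) and the standard library are available. Lean on these libraries where they do the work, as an engineer would, in place of code of your own. Each camera call takes 0.05 s, during which the arm holds its last target. There are 200 camera calls.

TASK

Push the blue tote along the rollers fully home against the stop of the yellow bay, so that the red catch snaps up behind it. Then take the jacking screw that stands loose in the casting by its hex head, turn it backward (anticlockwise seen from above) until its thread drops into place, and from there turn it forward (clockwise) one full turn so that it is started straight. Finish while still gripping the head, so that the screw cannot turn while a mate measures up; do not pull the screw out, and leave the other things on the bench alone.

Things in the scene. Friction and masses are not known exactly. Their poses are not given: they have to be found in the camera images.
- track: grey roller track with a yellow bay at its +y end, fixed to the bench. Origin: on the bench under the middle; y runs along the track to the bay, z up, -x is the robot's side. 12 free rollers, 28 mm thick, 160 mm wide, tops 56 mm above the bench. The track reaches from y = -325 to +259 mm; black guide strips 158 mm apart rise to 72 mm
- bay (a point): point on top of the rollers (56 mm over the bench) where the tote's origin is when the tote is fully home: track y = 160 mm. The bay's yellow cheeks (y = 64 to 245 mm, 154 mm apart, flared at the entry) rise to 96 mm over the bench; the rubber buffers of the stop stand at y = 245 mm
- catch (a joint): red sprung catch in the middle of the track: 0 = up (nose 8 mm above the rollers, upright face at track y = 69 mm), about 0.15 rad = pressed down. The tote rolls over it and presses it down by itself (a few newtons), and it springs up behind the tote, which then has about 6 mm of play
- tote: blue tote, 150 mm across the track, 170 mm along it, 45 mm high, free on the rollers, 0.7 to 1.0 kg with the dark green foot casting bolted in it. Origin: middle of its underside; axes as the track's, y to the bay. The casting's round boss (58 mm across) stands in the middle, on the tote's z axis
- push_wall (a point): middle of the outside of the tote's rear wall (away from the bay), 25 mm above the rollers: a good place to push with closed fingers
- boss_mouth (a point): centre of the bright mouth of the boss, 54 mm above the tote's underside. Inside: right-hand trapezoidal thread, 30 mm diameter, 6 mm pitch, its first end on the side of the tote's +y axis
- screw: loose steel jacking screw, 86 mm long, 0.24 to 0.4 kg, standing in the boss with its thread not yet engaged (may lean 4 degrees). Origin: its lower tip; z up its axis; x towards the yellow dot. Hex head 36 mm across flats, 18 mm high (68 to 86 mm above the tip), flats facing 30, 90 and 150 degrees from x. Thread 30 mm, 6 mm pitch; below it an 18 mm plain pilot centres it
- head_top (a point): middle of the top of the hex head, 86 mm above the tip. Above the tote's origin the tip stands at 19 to 20 mm at the start, about 21 mm with the thread end just at the drop, 14.8 mm once dropped, 8.8 mm one turn further. The head's underside stays 20 mm or more above the boss
- mark (a point): yellow dot on the head, 12.5 mm from the axis. Turned backward the screw climbs 1 mm per radian; when the dot points along the tote's +y axis the thread ends meet and, a little beyond, it can fall 6 mm: 0.6 to 1.3 rad of backward turn from the start. It falls by its own weight if loosed, or follows a gentle push down; gripped tight and not pushed it stays up
- grease_tin: bystander: grease tin, stands loose on the bench beside the track; leave it alone
- adjustable_wrench: bystander: adjustable wrench, stands loose on the bench beside the track; leave it alone
- tape_measure: bystander: tape measure, stands loose on the bench beside the track; leave it alone
- pliers: bystander: pliers, stands loose on the bench beside the track; leave it alone
- line_reel: bystander: line reel, stands loose on the bench beside the track; leave it alone
- nut_1: bystander: nut, stands loose on the bench beside the track; leave it alone
- bolt_1: bystander: bolt, stands loose on the bench beside the track; leave it alone

How it is judged:
On the way, in this order (a step that is already met when the one before it is completed fails the run):
1. the tote is fully home in the bay and the catch is up behind it (y of boss_mouth in the frame of track between 0.152 and 0.164 m and z of boss_mouth in the frame of track between 0.106 and 0.114 m and value of joint catch below 0.05 rad), for 0.2 s.
2. in the bay, the screw is turned backward to where its thread end comes to the mouth of the boss's thread (dot within 20 degrees of the bay's direction), still riding on top of it (all of step 1 and angle between the x axis of screw and the y axis of tote, either way round below 0.35 rad and z of screw in the frame of tote between 0.019 and 0.025 m), for 0.04 s.
3. the screw's thread has dropped in (by 6 mm; at least 4.6 mm below the top of the thread, not yet screwed down) (all of step 1 and z of screw in the frame of tote between 0.0125 and 0.0164 m), for 0.1 s.
At the end, for the whole second after the job is handed in: Tote flat on the rollers, within 8 mm of fully home, catch up behind it (under 0.05 rad). Screw 10.5 to 13.7 mm below the top of the thread (6 mm drop + one turn, a quarter turn either way), straight within 0.04 rad and 3 mm, at rest, gripped by the fingers with over 3 N (all of step 1 and z of screw in the frame of tote between 0.0073 and 0.0105 m and angle between the z axis of screw and the z axis of tote, either way round below 0.04 rad and horizontal distance between screw and boss_mouth below 0.003 m and contact force between the fingers and screw above 3 N and angular speed of screw below 0.15 rad/s and linear speed of screw below 0.01 m/s); the arm keeps its last pose, push and grip.
It fails at once if the screw is pulled up out of the boss (more than 10 mm up) (z of screw in the frame of tote above 0.031 m).
It fails at once if the tote is lifted or tipped off the rollers (angle between tote's own z axis and vertical above 0.15 rad or z of tote in the frame of track above 0.075 m).
It fails at once if one of the loose things beside the track is pushed away (more than 20 mm) (distance of any of grease_tin, adjustable_wrench, tape_measure, pliers, line_reel, nut_1, bolt_1 from where it was at the start of the episode above 0.02 m).
It also fails if it takes over 72 s, if anything falls off the work surface, if the arm or the gripper's body presses on something with over 40 N, if the wrist force passes 120 N, or if a joint passes its speed limit or range.

## Working session

There is one attempt and no reset: what is moved stays moved. The work goes in short steps, each a Python script; the robot and the scene stay as the last script left them, time stands still between calls to the robot, and variables do not carry over. Pictures are saved under pics/ and viewed, about 8 in all and at most 12, crops included, and the job is handed in when it is done.

```bash
mkdir -p pics; ls; python3 - <<'E'
from rig import robot
import cv2
for n in ["top","side"]:
    im=robot.grab_frame(n); cv2.imwrite(f"pics/{n}0.png",im[:,:,::-1]); print(n,robot.camera_info(n))
s=robot.get_state(); print(s["time"],s["ee_pos"],s["tool_rot"],s["opening"])
E
```

```text
pics
top {'fx': 461.75803860879057, 'fy': 461.75803860879057, 'cx': 317.97238766913233, 'cy': 236.13155857627373, 'rvec': array([ 2.15705947, -2.10466808,  0.14994167]), 'tvec': array([-0.03957545,  0.57678497,  1.27813064])}
side {'fx': 566.4379725343271, 'fy': 566.4379725343271, 'cx': 331.90881220328833, 'cy': 240.14523378651032, 'rvec': array([ 0.19289332, -2.75253454,  1.31735937]), 'tvec': array([0.5911177 , 0.16655913, 1.37381592])}
0.1 [ 0.21401678 -0.58685347  0.20038965] [[ 9.39447746e-01  3.42691815e-01 -5.02230600e-04]
 [ 3.42692157e-01 -9.39447238e-01  9.86596434e-04]
 [-1.33720628e-04 -1.09896628e-03 -9.99999387e-01]] 0.09401844334230022
```

View pics/top0.png

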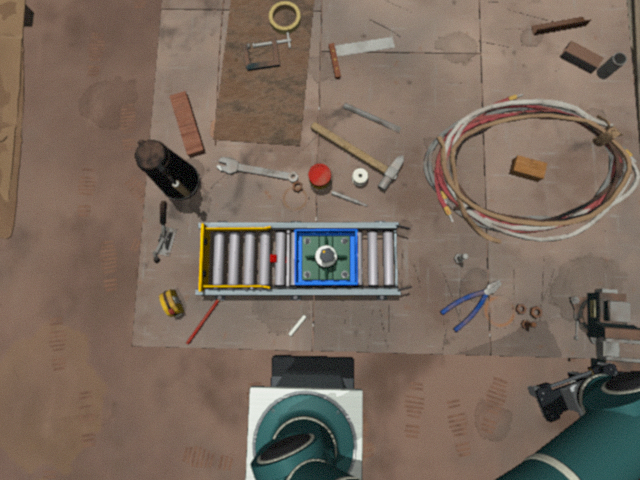

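View pics/side0.png

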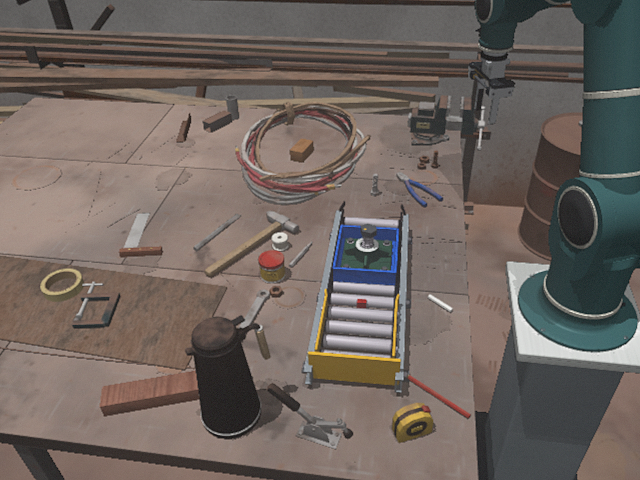

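Track lies along world y with the bay to the left in the top view (yellow stop about px 203,257). The tote's blue rim spans about px (293–359, 229–287), the screw head is at about (326,257), and the red catch is at (273,258). I'll localise by colour next.

```bash
cat > h.py <<'E'
from rig import robot
import numpy as np, cv2
def ray(n,uv,z,ci=None):
    c=ci or robot.camera_info(n); R=cv2.Rodrigues(c["rvec"])[0]; o=-R.T@c["tvec"]
    uv=np.atleast_2d(uv).astype(float)
    d=np.c_[(uv[:,0]-c["cx"])/c["fx"],(uv[:,1]-c["cy"])/c["fy"],np.ones(len(uv))]@R
    return o+d*((z-o[2])/d[:,2])[:,None]
def mask(im,lo,hi):
    return cv2.inRange(cv2.cvtColor(im,cv2.COLOR_RGB2HSV),np.array(lo),np.array(hi))
def big(m): 
    return max(cv2.findContours(m,cv2.RETR_EXTERNAL,cv2.CHAIN_APPROX_NONE)[0],key=cv2.contourArea)
def rect(n,im,lo,hi,z):
    p=ray(n,big(mask(im,lo,hi))[:,0],z)[:,:2]*1000
    return cv2.minAreaRect(p.astype(np.float32)),p
def rot(yaw):  # tool down, tool x at yaw
    c,s=np.cos(yaw),np.sin(yaw); return np.array([[c,s,0],[s,-c,0],[0,0,-1.]])
BLUE=((105,120,60),(125,255,255)); YEL=((20,120,80),(32,255,255))
E
python3 - <<'E'
from h import *
im=cv2.imread("pics/top0.png")[:,:,::-1].copy()
r,p=rect("top",im,*BLUE,0.101); print("tote",r,cv2.boxPoints(r))
m=mask(im,*YEL); m[:,:190]=0; m[:200]=0;m[310:]=0;m[:,300:]=0
q=ray("top",np.argwhere(m>0)[:,::-1],0.096)[:,:2]*1000
rr=cv2.minAreaRect(q.astype(np.float32)); print("bay",rr,cv2.boxPoints(rr))
E
```

```text
tote ((513.8280639648438, -48.445655822753906), (156.2301025390625, 178.69638061523438), 1.4322785139083862) [[ 433.50415    38.922104]
 [ 437.9707   -139.71844 ]
 [ 594.152    -135.81342 ]
 [ 589.6854     42.827133]]
bay ((508.99725341796875, 202.02590942382812), (187.8665771484375, 196.73207092285156), 2.4190752506256104) [[410.99582  296.33954 ]
 [419.29953   99.782776]
 [606.99866  107.71228 ]
 [598.69495  304.26904 ]]
```

```bash
python3 - <<'E'
from h import *
a=np.radians(1.4); u=np.array([-np.sin(a),np.cos(a)]); c=np.array([.5138,-.0484])
P=lambda d,z: np.r_[c+u*d,z]
for y in (np.pi/2+a,-np.pi/2+a):
    q=robot.ik(P(-.13,.2),rot(y)); print(y,q); 
    if q is not None: best=y if abs(q[6])<2 else None
    if q is not None and abs(q[6])<2: break
robot.gripper_to(0.0)
robot.move_ptp(P(-.13,.2),rot(best))
robot.move_linear(P(-.13,.086),.2)
print(robot.get_state()["force"])
h=robot.move_linear(P(.10,.086),.1)   # wall at about .249-.085-.008=.156
s=robot.get_state(); print(s["time"],s["ee_pos"],s["force"])
h=robot.move_linear(P(.185,.086),.05,threshold=18)
s=robot.get_state(); print(h,s["time"],s["ee_pos"],s["force"],(s["ee_pos"][:2]-c)@u)
im=robot.grab_frame("top"); cv2.imwrite("pics/top1.png",im[:,:,::-1])
r,p=rect("top",im,*BLUE,0.101); print("tote",r)
cv2.imwrite("pics/c1.png",cv2.resize(im[200:320,170:430,::-1],None,fx=3,fy=3))
E
```

```text
1.5952309363228172 [ 0.69936653  0.31859476 -0.51365815  1.79712919  0.17624247  1.07132061
  0.14684765]
[ 1.44006311 -0.028788    0.79388157]
6.525 [0.51154338 0.05144675 0.08604286] [ 1.01075388 -1.31091886  0.4366541 ]
True 7.6167 [0.50987873 0.10682378 0.08579178] [ 1.11256228 -6.12374156  3.75073495] 0.15527324639908424
tote ((505.39617919921875, 240.28518676757812), (152.02511596679688, 92.43110656738281), 3.7353947162628174)
```

View pics/c1.png

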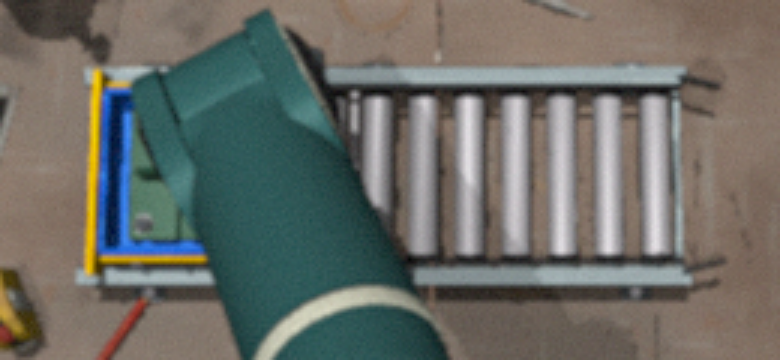

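The tote's front is against the yellow stop, but the arm hides the catch. I'll press once more gently, retreat, and look with all the cameras.

```bash
python3 - <<'E'
from h import *
a=np.radians(1.4); u=np.array([-np.sin(a),np.cos(a)]); c=np.array([.5138,-.0484])
P=lambda d,z: np.r_[c+u*d,z]
h=robot.move_linear(P(.17,.086),.02,threshold=20)
s=robot.get_state(); print(h,s["time"],s["force"],(s["ee_pos"][:2]-c)@u)
robot.move_linear(P(.13,.086),.15); robot.move_linear(P(.13,.26),.25)
robot.gripper_to(0.06)
robot.move_linear(P(.20,.32),.25)
s=robot.get_state(); ci=robot.camera_info("wrist"); im=robot.grab_frame("wrist"); print(s["time"],s["ee_pos"],s["qpos"])
cv2.imwrite("pics/w1.png",im[:,:,::-1]); np.save("w1.npy",ci,allow_pickle=True)
R=cv2.Rodrigues(ci["rvec"])[0]; print("cam at",-R.T@ci["tvec"],"axis",R[2],ci["fx"])
im=robot.grab_frame("side"); cv2.imwrite("pics/s1.png",cv2.resize(im[190:400,280:440,::-1],None,fx=3,fy=3))
E
```

```text
True 8.0083 [ 0.99852695 -2.0412997   0.9975167 ] 0.15519281185230996
10.7167 [0.50887915 0.15171279 0.31999349] [ 0.20768232  0.20429422 -0.64945858  1.66832389  0.13167087  1.3155851
 -0.44295537]
cam at [0.50721754 0.22061216 0.50245039] axis [ 0.00416095 -0.24238753 -0.97017059] 415.00110999946435
```

View pics/w1.png

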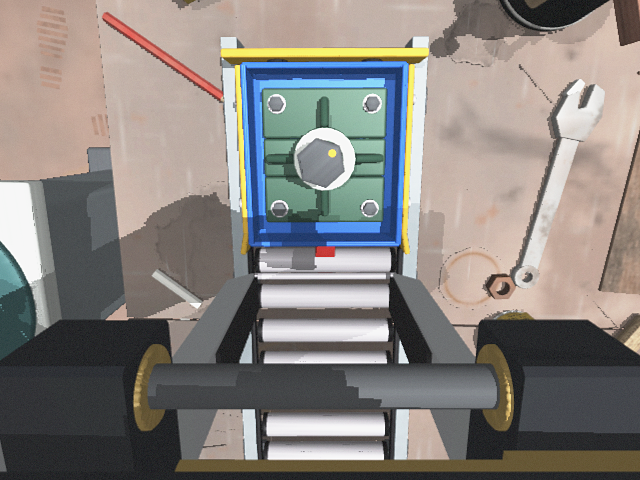

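View pics/s1.png

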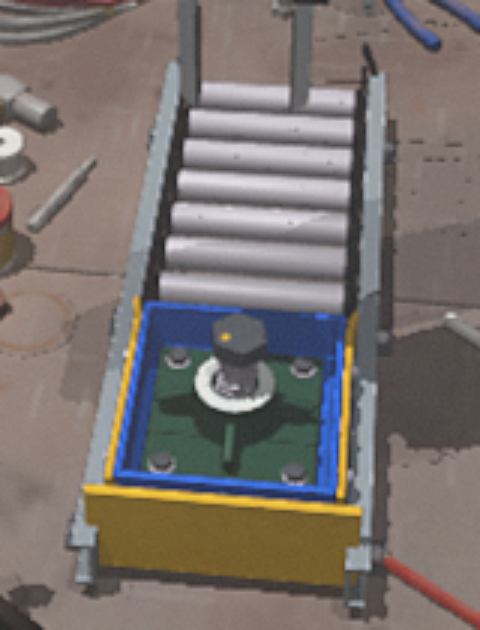

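Picture w1: the tote is home against the stop, the red catch shows behind it at about (325,252), the head is centred near (320,160), and the yellow dot is at (332,153). I'll measure head, dot and boss in this image.

```bash
python3 - <<'E'
from h import *
ci=np.load("w1.npy",allow_pickle=True).item()
im=cv2.imread("pics/w1.png")[:,:,::-1].copy()
sub=im[120:200,285:365]; off=np.array([285,120])
hsv=cv2.cvtColor(sub,cv2.COLOR_RGB2HSV)
dot=cv2.inRange(hsv,np.array((20,120,100)),np.array((35,255,255)))
d=np.argwhere(dot)[:,::-1].mean(0)+off
ring=cv2.inRange(hsv,np.array((0,0,165)),np.array((180,60,255)))
hull=cv2.convexHull(big(ring)); e=cv2.fitEllipse(big(ring)); 
print("ring rect",cv2.boundingRect(hull),e, "dot",d)
hm=np.zeros_like(ring); cv2.fillPoly(hm,[hull],255); hm=cv2.erode(hm,np.ones((3,3)))
head=(hm>0)&((cv2.inRange(hsv,np.array((0,0,0)),np.array((180,90,150)))>0)|(dot>0))
hc=big(cv2.morphologyEx(head.astype(np.uint8)*255,cv2.MORPH_OPEN,np.ones((3,3))))
ch=cv2.convexHull(hc); print("approx",cv2.approxPolyN(ch,6)[0]+off if hasattr(cv2,'approxPolyN') else 0)
w=ray(0,hc[:,0]+off,.1615,ci)[:,:2]*1000
(cx,cy),rad=cv2.minEnclosingCircle(w.astype(np.float32)); cen=w.mean(0)
M=cv2.moments(ch); cm=np.array([M['m10']/M['m00'],M['m01']/M['m00']])+off
print("headC",ray(0,cm,.1615,ci),"circ",cx,cy,rad)
print("dotW",ray(0,d,.1615,ci)); print("ringC",ray(0,np.array(e[0])+off,.110,ci))
b=big(mask(im,*BLUE)); bw=(ray(0,b[:,0],.101,ci)[:,:2]*1000).astype(np.float32); r=cv2.minAreaRect(bw); print("tote",r)
z=cv2.resize(sub,None,fx=7,fy=7,interpolation=cv2.INTER_NEAREST); cv2.drawContours(z,[ch*7+3],-1,(255,0,0),1)
cv2.imwrite("pics/z1.png",z[:,:,::-1])
# flat orientation: best k*60 support: width by angle
for a in range(0,180,5):
    v=np.array([np.cos(np.radians(a)),np.sin(np.radians(a))]); print(a,round(np.ptp(w@v),1),end="; ")
E
```

```text
ring rect (5, 0, 75, 71) ((40.9085807800293, 30.667949676513672), (69.01770782470703, 74.36172485351562), 41.511627197265625) dot [331.95652174 152.7826087 ]
approx [[342 160]
 [344 172]
 [325 187]
 [302 180]
 [296 156]
 [305 147]]
headC [[0.50362539 0.1967927  0.1615    ]] circ 504.62457275390625 200.09725952148438 19.656787872314453
dotW [[0.51397937 0.20843936 0.1615    ]]
ringC [[0.50935592 0.20838291 0.11      ]]
tote ((507.8208312988281, 200.699951171875), (151.81991577148438, 172.22744750976562), 1.5486438274383545)
0 37.5; 5 36.7; 10 35.7; 15 35.4; 20 35.6; 25 35.6; 30 35.4; 35 34.8; 40 34.0; 45 32.9; 50 32.0; 55 30.9; 60 29.6; 65 28.1; 70 26.4; 75 25.9; 80 27.5; 85 28.9; 90 30.1; 95 31.5; 100 32.7; 105 33.7; 110 34.5; 115 35.0; 120 35.2; 125 35.3; 130 35.2; 135 35.2; 140 36.3; 145 37.5; 150 38.4; 155 39.0; 160 39.3; 165 39.3; 170 39.0; 175 38.4;
```

View pics/z1.png

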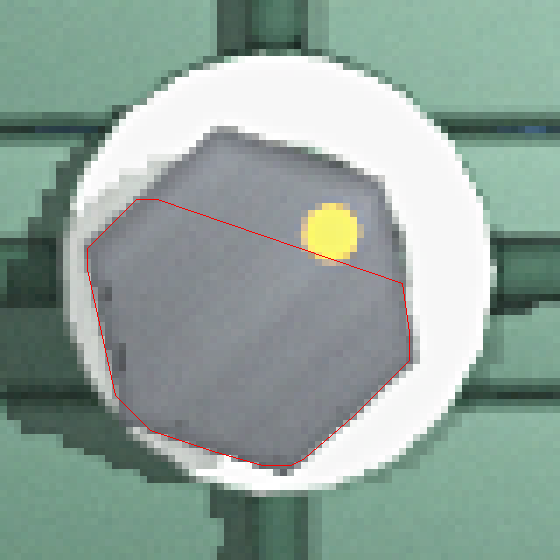

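The threshold cut the mask short, but the zoom is clear. In zoom pixels the head vertices are (218,130), (382,180), (408,355), (285,470), (122,410) and (88,250); the dot is at (330,232) and the white ring's centre at (279,273). I'll convert these directly and choose grasp yaws.

```bash
python3 - <<'E'
from h import *
ci=np.load("w1.npy",allow_pickle=True).item()
px=lambda v: np.array(v)/7.-.5+[285,120]
V=ray(0,px([(382,180),(218,130),(88,250),(122,410),(285,470),(408,355)]),.1615,ci)[:,:2]
c=V.mean(0); dd=V-c; an=np.degrees(np.arctan2(dd[:,1],dd[:,0]))
print("head",c,"r",np.hypot(*dd.T)*1e3,"ang",(an-60*np.arange(6)+180)%360-180)
d=ray(0,px([(330,232)]),.1615,ci)[0,:2]-c; print("dot",np.degrees(np.arctan2(d[1],d[0])),np.hypot(*d))
b=ray(0,px([(279.5,273.5)]),.110,ci)[0]; print("boss",b)
for yaw in range(-120,260,20):
    q=robot.ik(np.r_[b[:2],.153],rot(np.radians(yaw))); print(yaw,None if q is None else np.round(q,2))
E
```

```text
head [0.50475732 0.20059614] r [20.27143113 19.45933058 19.53690314 19.57711884 19.9671542  19.30458421] ang [43.31787959 42.20036746 44.35706858 41.32552169 42.93104902 42.49488444]
dot 41.550728195643565 0.01198173982252465
boss [0.50816067 0.20117536 0.11      ]
-120 [ 0.34  0.52 -1.01  1.83  0.5   1.07  1.76]
-100 [ 0.38  0.55 -1.07  1.83  0.54  1.09  2.08]
-80 [ 0.39  0.56 -1.08  1.83  0.56  1.09  2.42]
-60 [-1.25  0.55  1.09  1.88 -0.56  1.05 -2.54]
-40 [-0.15  0.35 -0.34  1.85  0.14  0.97 -2.82]
-20 [-0.12  0.36 -0.38  1.85  0.16  0.97 -2.49]
0 [-0.08  0.36 -0.43  1.85  0.18  0.97 -2.16]
20 [-0.04  0.37 -0.48  1.85  0.2   0.98 -1.83]
40 [-0.    0.38 -0.53  1.84  0.22  0.98 -1.5 ]
60 [ 0.04  0.39 -0.58  1.84  0.25  0.99 -1.17]
80 [ 0.06  0.39 -0.62  1.84  0.27  0.99 -0.84]
100 [ 0.09  0.4  -0.65  1.84  0.29  0.99 -0.51]
120 [ 0.12  0.41 -0.69  1.84  0.31  1.   -0.17]
140 [ 0.15  0.42 -0.73  1.84  0.33  1.01  0.16]
160 [ 0.19  0.44 -0.78  1.84  0.36  1.01  0.48]
180 [ 0.23  0.45 -0.84  1.84  0.39  1.02  0.81]
200 [ 0.26  0.47 -0.88  1.84  0.42  1.03  1.13]
220 [ 0.31  0.49 -0.95  1.84  0.46  1.05  1.45]
240 [ 0.34  0.52 -1.01  1.83  0.5   1.07  1.76]
```

```bash
cat >> h.py <<'E'
C=np.array([.5082,.2012])
def turn(z0,y0,y1,rate=45.,zs=1.):  # yaw deg y0->y1, following the 6 mm lead
    n=int(np.ceil(abs(y1-y0)/60)); 
    for k in range(1,n+1):
        y=y0+(y1-y0)*k/n; z=z0+np.radians(y-y0)*1e-3*zs
        dz=np.radians(abs(y1-y0)/n)*1e-3; T=abs(y1-y0)/n/rate
        robot.move_linear(np.r_[C,z],dz/T,frame=rot(np.radians(y)))
    return z
def st(t=""):
    s=robot.get_state(); print(t,round(s["time"],2),np.round(s["ee_pos"],4),"F",np.round(s["force"],1),"M",np.round(s["moment"],2),"op",round(s["opening"],4),"yaw",round(np.degrees(np.arctan2(s["tool_rot"][1,0],s["tool_rot"][0,0])),1))
def pic(name):
    ci=robot.camera_info("wrist"); im=robot.grab_frame("wrist"); cv2.imwrite(f"pics/{name}.png",im[:,:,::-1]); np.save(name+".npy",ci,allow_pickle=True)
E
python3 - <<'E'
from h import *
robot.move_ptp(np.r_[C,.25],rot(np.radians(102.5))); robot.gripper_to(.07)
st("above")
print(robot.move_linear(np.r_[C,.153],.12,threshold=15)); st("down")
robot.gripper_to(.02); st("grip")
turn(.153,102.5,151.5); st("turned"); robot.pause(.1)
pic("w2")
E
```

```text
above 11.65 [0.5085 0.2008 0.2505] F [-0.3 -0.4 -0.3] M [-0.01 -0.06 -0.02] op 0.0699 yaw 102.4
False
down 12.61 [0.5086 0.2014 0.1537] F [ 0.7 -0.2  1. ] M [-0.05 -0.06 -0.05] op 0.0704 yaw 102.5
grip 13.25 [0.5084 0.2011 0.1531] F [ 0.5 -1.3 -0.3] M [-0.1  -0.35 -0.02] op 0.0356 yaw 102.5
turned 14.26 [0.5082 0.2011 0.1538] F [ 1.1  0.7 -1.3] M [-0.01 -0.49 -0.03] op 0.035 yaw 151.4
```

View pics/w2.png

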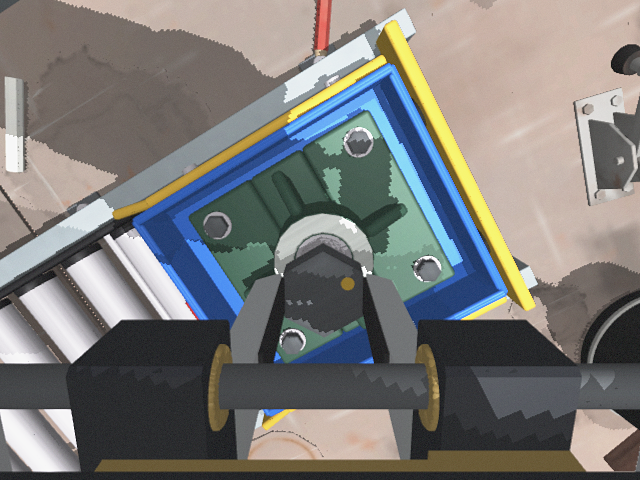

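The flats are held square (opening 35 mm), and the dot at (347,284) points towards the yellow stop as planned. Next I turn a little beyond and push gently down.

```bash
python3 - <<'E'
from h import *
z=turn(.1539,151.5,164.5); st("beyond")
h=robot.move_linear(np.r_[C,z-.0085],.012,threshold=9); st(f"push {h}")
robot.pause(.2); st()
E
```

```text
beyond 14.78 [0.508  0.2011 0.1539] F [ 0.1  0.8 -3.6] M [ 0.1  -0.22  0.03] op 0.0352 yaw 164.3
push True 15.32 [0.5084 0.2012 0.1482] F [-0.7 -0.   7.4] M [-0.3   0.16 -0.02] op 0.0352 yaw 164.5
 15.52 [0.5083 0.2013 0.1482] F [-0.9 -1.1  8.1] M [-0.23  0.15 -0.01] op 0.0352 yaw 164.5
```

It fell about 6 mm before meeting resistance, so the thread has dropped. Now turn forward the first half.

```bash
python3 - <<'E'
from h import *
z=.1485
for a,b in ((164.5,104.5),(104.5,44.5),(44.5,-15.5)):
    z=turn(z,a,b,60); st("fwd")
    f=robot.get_state()["force"]
    if np.abs(f).max()>40: print("stop"); break
E
```

```text
fwd 16.72 [0.5083 0.2013 0.1475] F [0.5 1.1 0.8] M [ 0.08 -0.2  -0.01] op 0.0357 yaw 104.6
fwd 17.92 [0.5083 0.2011 0.1465] F [ 1.4 -0.9  0.7] M [-0.24 -0.3  -0.07] op 0.0355 yaw 44.6
fwd 19.12 [0.5082 0.2012 0.1454] F [-0.7 -0.7  3.4] M [-0.29  0.04  0.04] op 0.0356 yaw -15.4
```

```bash
python3 - <<'E'
from h import *
robot.gripper_to(.065)
turn(.1455,-15.5,164.5,100,zs=0.0001); st("back"); pic("w3")
robot.gripper_to(.02); st("regrip")
z=.1455
for a,b in ((164.5,104.5),(104.5,44.5),(44.5,-19.5)):
    z=turn(z,a,b,60); st("fwd")
robot.pause(.3); st("end"); pic("w4")
im=robot.grab_frame("side"); cv2.imwrite("pics/s2.png",im[:,:,::-1])
a=cv2.imread("pics/w3.png"); b=cv2.imread("pics/w4.png")
cv2.imwrite("pics/cmp.png",np.hstack([a[200:400,120:520],b[200:400,120:520]]))
E
```

```text
back 23.37 [0.5082 0.2012 0.1455] F [-0.9 -1.3 -0.1] M [ 0.07 -0.14  0.03] op 0.0651 yaw 164.4
regrip 23.99 [0.5082 0.2012 0.1455] F [-0.5  0.3 -0.2] M [ 0.11 -0.12 -0.02] op 0.0354 yaw 164.5
fwd 25.19 [0.5082 0.2012 0.1445] F [0.7 0.1 1.4] M [-0.1   0.07  0.01] op 0.0353 yaw 104.6
fwd 26.39 [0.5082 0.2012 0.1434] F [-0.4  0.5  2. ] M [ 0.07  0.07 -0.02] op 0.0354 yaw 44.6
fwd 27.81 [0.5082 0.2013 0.1423] F [-0.1  0.7  3.1] M [-0.09 -0.05 -0.06] op 0.035 yaw -19.3
end 28.11 [0.5083 0.2012 0.1423] F [-0.1  0.   3.5] M [ 0.07 -0.02 -0.06] op 0.0351 yaw -19.5
```

View pics/cmp.png

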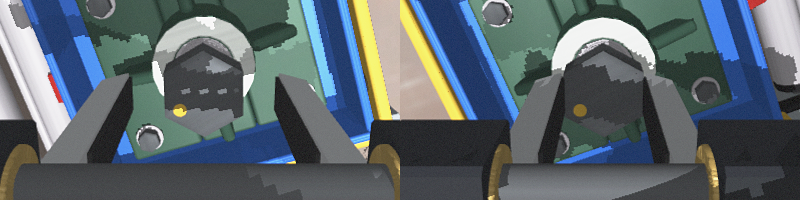

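View pics/w4.png

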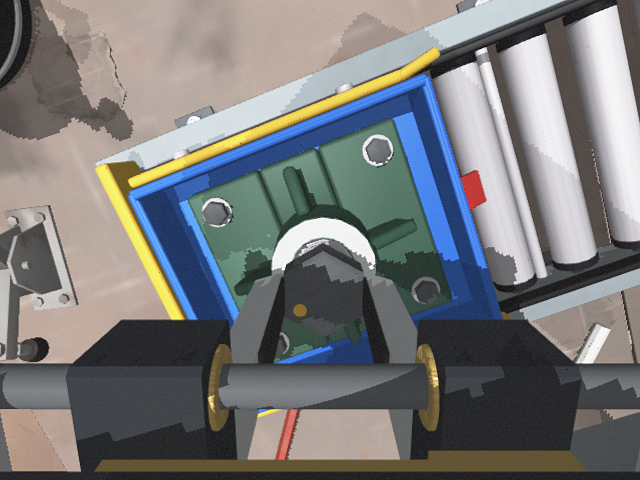

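```bash
python3 - <<'E'
from h import *
st(); print(robot.sign_off())
E
```

```text
28.21 [0.5083 0.2012 0.1423] F [ 0.4 -0.3  3.9] M [ 0.1  -0.   -0.07] op 0.0355 yaw -19.5
the job is handed in; nothing more can be done
None
```

I pushed the tote home, dropped the screw's thread in, turned it forward about one turn and handed the job in at 28.2 s with the head still gripped. `sign_off` gives no verdict, so what follows is from my own checks.

- **Tote:** The pictures show it against the yellow stop with the red catch visible behind it. I did not measure the catch angle. The catch being up is judged by eye from the wrist pictures.
- **Turning backward:** I gripped the head on its flats and turned it about 49° anticlockwise until the dot pointed at the bay, then 13° more.
- **Drop:** On a gentle push the screw followed down about 5.7 mm before meeting 7–8 N, close to the expected 6 mm.
- **Turning forward:** I made two clockwise strokes of 180° and 184°, with one regrip between them. Wrist force stayed under 4 N in the readings after each stroke.
- **Final state:** The gripper was at rest on the head with the opening at 35 mm, within 0.2 mm of the measured boss axis in plan. I did not measure the screw's straightness in the boss.
- **Height:** The tip height comes out at about 8.7 mm from the turn angle and about 9.6 mm from the gripper's travel. The 0.9 mm difference is probably slight slip or arm give, and both values lie inside the 7.3–10.5 mm range.
- **Bystanders:** I never moved near the loose things, and the pictures I viewed showed nothing displaced.

One check failed: the first automatic outline of the head was cut short by its threshold, so I read the head's corners from the zoomed picture instead.

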